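# Sort the sleeves, load the gauge carriage and index it one hole

## Task

Only one of the two steel sleeves on the bench has a bore that goes over the gauge pin of the sliding carriage: slide that one all the way down the gauge pin while the carriage is still locked where it is, and put the other in the low steel reject tray. Then pull up the carriage's ribbed lock plunger, slide the carriage along its rail to the next hole on the side of the black test box, and lower the plunger so that its pin goes fully home in that hole. The job finishes while holding: keep the plunger knob gripped with the pin fully engaged and do not let go, the sleeve still down on its pin and the other things on the bench left alone.

Things in the scene. Friction and masses are not known exactly. Their poses are not given: they have to be found in the camera images.
- rail: Fixed aluminium rail, 70 mm wide (its x), 424 mm long with end stops (its y), top 32 mm above the bench. Origin: centre of its underside, on the bench; +y runs along the rail. Five square holes, 12 mm wide, in its top on the centre line at y = -80, -40, 0, +40, +80 mm, some hidden below the carriage. Turned by up to 0.25 rad about the vertical.
- carriage: Grey block on the rail, 83 mm wide, flat top 51 mm above the bench, from 35 mm on the -y side of the plunger's axis to 110 mm on the +y side; carries the lock plunger and the gauge pin. Origin: on the plunger's axis at bench height; axes as the rail's.
- slide (a joint): Position of the carriage along the rail's +y, m: 0 at the start (pin in the middle hole); the next holes are at +0.040 and -0.040. Stops at +-0.085. Sliding friction about 2.5 N. With the pin in a hole the carriage is locked, with 2 mm of play either way.
- lift (a joint): Lift of the lock plunger, m: 0 = pin fully home in a hole, 0.018 = fully up. A spring and its weight press it down: about 6 N at 0, 10 N at the top. The pin is 8 mm thick, round-ended, 10 mm deep in its hole, so it clears the rail at 0.010; let down between holes it rides on the rail's top at 0.010 and drops when over a hole.
- plunger: The lock plunger: dark steel upright ribbed knob, 26 mm in diameter, 34 mm high, on the axis of its pin, free on all sides. With the pin home its underside is 67 mm above the bench, 2 mm over a round collar 26 mm wide on the carriage. Origin: on its axis, at bench height when the pin is home; z up, y along the rail.
- knob_top (a point): Centre of the top face of the plunger's knob, 101 mm above the bench when the pin is home; rises with it.
- gauge_seat (a point): Foot of the gauge pin, on its axis, at the carriage's flat top (51 mm above the bench), 80 mm from the plunger's axis towards the rail's +y. A sleeve fully down has its underside centre here. Axes as the rail's.
- gauge_tip (a point): Centre of the top of the gauge pin, 97 mm above the bench: an upright steel pin 18 mm in diameter and 46 mm high, its last 7 mm tapering to 10 mm at the top.
- sleeve_a: Loose plain steel sleeve standing upright, outer diameter 36 mm, 40 mm high, bore 21 mm: it goes over the 18 mm gauge pin. About 0.2 kg. Origin: centre of its underside, z along its axis.
- sleeve_b: Loose plain steel sleeve standing upright, outer diameter 36 mm, 40 mm high, bore only 15 mm: it does not go over the gauge pin. Origin: centre of its underside. The two sleeves swap places at random.
- reject_tray: Fixed low open steel tray, 130 x 130 mm, 20 mm high, walls and floor about 3 mm thick, left or right of the sleeves at random. Origin: centre of its underside.
- test_box: Fixed black test box, 160 x 100 mm, 90 mm high (121 mm with the large ribbed steel knob on top), with a chrome toggle; it stands off one end of the rail, on its +y or its -y side at random: it tells which way to go. Origin: centre of its underside.
- tachograph: Fixed grey plastic tachograph faceplate on a foot, 178 mm long, 75 mm high, off the other end of the rail. Origin: centre of its underside. Bystander.
- lamp: Loose squat amber glass warning lamp, 68 mm wide, 62 mm high. Origin: centre of its underside. Leave alone.
- sender: Loose brass sender body, upright, 42 mm wide, 80 mm high. Origin: centre of its underside. Leave alone.
- ferrule: Loose small brass ferrule, 20 mm wide, 14 mm high, between the two sleeves. Origin: centre of its underside. Leave alone.
- jar: Loose clear plastic jar, 56 mm wide, 70 mm high. Origin: centre of its underside. Leave alone.
- screwdriver: Loose screwdriver lying on the bench, about 200 mm long. Leave alone.
- wrench: Loose wrench lying on the bench, about 180 mm long. Leave alone.

How it is judged:
By the outcome, as a careful person would: the job done as asked, in the order asked, and still so for the second after the job is handed in, while the arm keeps its last pose, push and grip.
It also fails if it takes over 61 s, if anything falls off the work surface, if the arm or the gripper's body presses on something with over 40 N, if the wrist force passes 120 N, or if a joint passes its speed limit or range.

## Robot

A 7-joint arm with a two-finger parallel gripper is mounted at the origin on the work surface. World frame = base frame: x ahead of the robot, y to its left, z up, the work surface at z = 0. Lengths are in m, angles in rad, forces in N, time in s.
With the tool pointing down it reaches from about 0.425 to 0.875 m from the base axis. Payload 4.7 kg.
Tool frame: the origin (TCP) lies at the very end of the fingers, on their centre line; the grasp point (between the pads) lies behind it (ctrl.tcp_to_grasp is the z of the grasp point in the tool frame, in m); z points along the fingers, y is the line along which they close (so a half turn about z gives the same grasp; the last joint's range is limited). The gripper opens to 87 mm and grips with 3 to 60 N. Pads are 19 mm wide; open, the fingers measure 117 mm over their backs; the gripper's body (75 mm by 190 mm) begins 51 mm behind the grasp point.
Start: joints at [1.153, 0.321, -0.07, 1.45, 0.023, 1.371, -0.057], TCP at [0.272, -0.59, 0.223] pointing down, gripper open.
Joint ranges: [-2.86, 2.86], [-0.3, 2.09], [-1.38, 1.24], [0.06, 2.45], [-1.56, 4.7], [0.09, 2.05], [-2.69, 2.69]. Speed limits (rad/s): [2.57, 2.57, 3.14, 3.14, 3.14, 3.14, 3.14].

## Interface

Orientations are given as a rotation vector (axis times angle).
In Python, from bench import ctrl gives the robot as it stands.
- The arm moves only by the tool step_arm, never from a script. Its argument "targets" is a list of rows, each a list of 7 numbers: the shift along the world's x, y, z in cm, then the turn, a rotation vector about the world's x, y, z in degrees, then the opening, from 0 (shut) to 1 (fully open). A call has exactly 5 rows; each row shifts and turns the commanded pose from where the row before left it; what a row does not reach is not made up. A row lasts 1/12 s, in which the tool goes at most 41.7 mm and 7.16 degrees, less where a joint would pass 70% of its speed; a pose out of reach is approached as far as the arm can. A call with a gripper value outside its range is refused whole. The fingers move at their own pace and stop on an object; "force" is the grip in N (left out, the last holds). Time passes only in rows, so rows that do not move let the fingers close, or fill a call up. It gives the time, the measured TCP pose, the force, the opening and the grip force at its end, in the units of the state.
- ctrl.get_state(): the state, without advancing time (a new reading comes with each control period).
- ctrl.get_image(name): name is "scene" or "top" or "wrist"; returns (picture, depth): 480x640x3 uint8, red, green, blue; 480x640 float32, m along the optical axis (not along the pixel's ray), 0 where there is no reading.
- ctrl.camera_params(name): a dict with "intrinsics" (3x3 intrinsics, pixels), "distortion" ([k1, k2, p1, p2, k3] as OpenCV has them; the pictures are not rectified), "rvec" (rotation vector, rad) and "tvec" (3), from world to camera coordinates, as OpenCV has them; the wrist camera has in their place "hand_eye" (4x4, takes a point from camera to tool coordinates, whose origin is the TCP and whose axes are the flange's). Camera axes: x right, y down, z forward; pixel columns grow to the right and rows downward; lengths in m; the calibration is good to about 2 mm. A picture is of the moment at which its call begins: read the wrist's pose just before it. camera_params takes no time and is no camera call.
- ctrl.close_job(): hands the job in; it is judged then, once.
The state is a dict: "time": time; "joint_positions": joint angles; "qd": joint speeds; "joint_torque": joint torques, N m; "position": TCP position; "tool_rot": TCP orientation; "ft_force": force on the tool from outside, world axes, zero at the start; "torque": the same for the moment, N m; "grip_width": opening from 0.0 (shut) to 1.0 (fully open); "grip_force": force on a finger pad.
Only numpy, scipy, OpenCV 4.12 (cv2) and the standard library are available. Lean on these libraries where they do the work, as an engineer would, in place of code of your own. Each camera call takes 0.05 s, during which the arm holds its last target. There are 200 camera calls.

## Working session

There is one attempt and no reset: what is moved stays moved. The work goes in short steps, Python scripts to look and compute and a tool call to move; the robot and the scene stay as the last step left them, time stands still between calls to the robot, and variables do not carry over. Pictures are saved under pics/ and viewed, at most 10 in all, crops included, and the job is handed in when it is done.

Besides the shell and the picture viewer there is one more tool, called after "Request:" as name(argument=value, ...), one argument or row to a line, values as JSON. step_arm: Moves the arm, as the interface text tells. Its arguments: {"type":"object","properties":{"targets":{"type":"array"},"force":{"type":"number"}},"required":["targets"]}

```bash
ls; mkdir -p pics; cat > h.py <<'E'
import numpy as np, cv2
from bench import ctrl
def snap(n,f):
    im,d=ctrl.get_image(n); cv2.imwrite(f'pics/{f}.png',cv2.cvtColor(im,cv2.COLOR_RGB2BGR)); np.save(f'pics/{f}.npy',d); return im,d
def cam(n):
    p=ctrl.camera_params(n); K=np.array(p['intrinsics'],float);D=np.array(p['distortion'],float)
    if 'rvec' in p:
        R=cv2.Rodrigues(np.array(p['rvec'],float))[0]; t=np.array(p['tvec'],float).ravel()
        return K,D,R.T,-R.T@t
    H=np.array(p['hand_eye']); s=ctrl.get_state(); T=np.eye(4);T[:3,:3]=cv2.Rodrigues(np.array(s['tool_rot'],float))[0];T[:3,3]=s['position']
    W=T@H; return K,D,W[:3,:3],W[:3,3]
def rays(c,uv):
    K,D,R,o=c; q=cv2.undistortPoints(np.array(uv,float).reshape(-1,1,2),K,D).reshape(-1,2)
    return np.c_[q,np.ones(len(q))]@R.T
def onz(c,uv,z):
    d=rays(c,uv); return c[3]+d*((np.broadcast_to(z,len(d))-c[3][2])/d[:,2])[:,None]
def tri(c1,u1,c2,u2):
    out=[]
    for a,b in zip(rays(c1,u1),rays(c2,u2)):
        A=np.c_[a,-b]; s=np.linalg.lstsq(A,c2[3]-c1[3],rcond=None)[0]
        p,q=c1[3]+s[0]*a,c2[3]+s[1]*b; out.append(np.r_[(p+q)/2,np.linalg.norm(p-q)])
    return np.array(out)
def depthpts(c,d,uv):
    r=rays(c,uv); z=np.array([d[int(round(v)),int(round(u))] for u,v in uv]); return c[3]+r*z[:,None]
E
python3 - <<'E'
from h import *
s=ctrl.get_state(); print(s, ctrl.tcp_to_grasp)
for n in('top','scene'):
    snap(n,n+'0'); c=cam(n); print(n,c[0].diagonal(),c[1],c[3],c[2][:,2])
print(ctrl.camera_params('wrist'))
E
```

```text
pics
{'time': 0.0, 'joint_positions': array([ 1.15311289,  0.32179143, -0.0700823 ,  1.45167674,  0.02261077,
        1.3707931 , -0.05692503]), 'qd': array([ 0.00054082, -0.00169087,  0.00167274,  0.00029732,  0.00128083,
       -0.00149347,  0.00170444]), 'joint_torque': array([-8.66016489e-04, -4.91292465e+01, -4.04656129e-01, -3.12525666e+01,
       -6.40279963e-02,  4.37662541e-02,  1.93483384e-04]), 'position': array([ 0.27173741, -0.58986444,  0.22148113]), 'tool_rot': array([-3.06689182e+00, -6.72607645e-01,  8.00685197e-04]), 'ft_force': array([-0.18634137,  0.3975483 , -0.45264716]), 'torque': array([-0.01004286,  0.00354193, -0.00332374]), 'grip_force': 0.0, 'grip_width': 1.0026468864329308} -0.0187
top [572.79883477 572.79883477   1.        ] [-0.10360956  0.          0.          0.          0.        ] [ 0.29043399 -0.05002434  1.47282568] [ 0.16619039 -0.0030545  -0.98608895]
scene [492.33698685 492.33698685   1.        ] [-0.05866422  0.          0.          0.          0.        ] [0.93703414 0.62869991 0.80220928] [-0.38419709 -0.63380848 -0.6713266 ]
{'intrinsics': array([[368.57968746,   0.        , 319.61043327],
       [  0.        , 368.57968746, 237.31732285],
       [  0.        ,   0.        ,   1.        ]]), 'distortion': array([-0.01461991,  0.        ,  0.        ,  0.        ,  0.        ]), 'hand_eye': array([[ 1.37172452e-03, -9.52025434e-01, -3.06015834e-01,
         8.45012169e-02],
       [ 9.99998972e-01,  1.43400672e-03,  2.12807157e-05,
        -1.08495806e-03],
       [ 4.18568981e-04, -3.06015549e-01,  9.52026422e-01,
        -1.62552953e-01],
       [ 0.00000000e+00,  0.00000000e+00,  0.00000000e+00,
         1.00000000e+00]])}
```

View pics/top0.png

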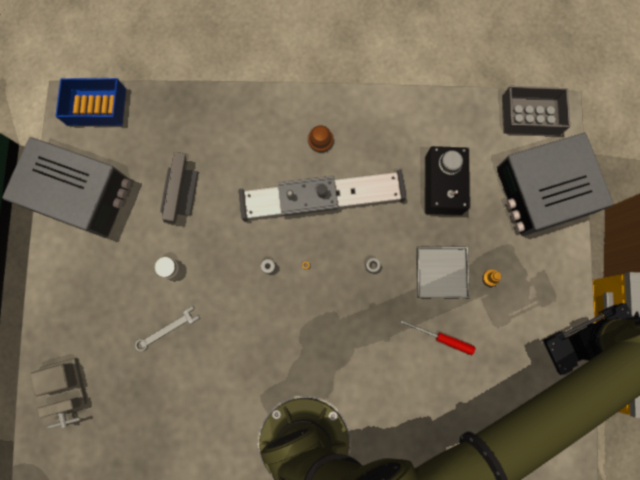

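View pics/scene0.png

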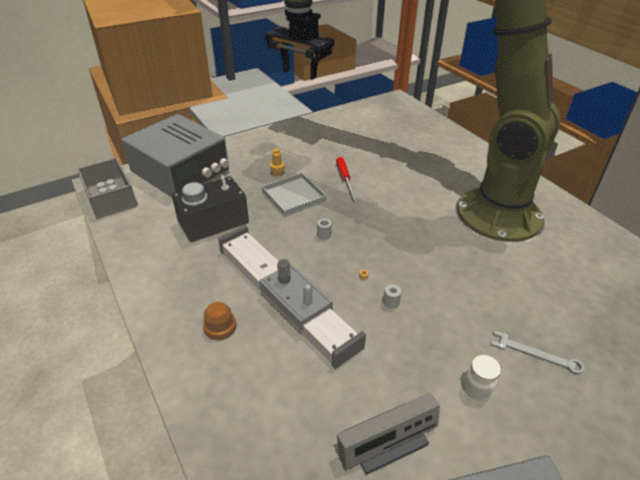

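The top view shows the sleeves at (268,266) and (373,265), the tray at (442,272), the plunger at about (322,189), the gauge pin at about (292,196) and the test box at (447,180). The box is on the rail's -y end. I'll enlarge crops for the bores and pixel positions.

```bash
python3 - <<'E'
import cv2,numpy as np
a=cv2.imread('pics/top0.png');b=cv2.imread('pics/scene0.png')
def cr(i,x,y,w,h,k): return cv2.resize(i[y:y+h,x:x+w],None,fx=k,fy=k,interpolation=cv2.INTER_CUBIC)
# top: rail 400x150 ; sleeves 
r=cr(a,235,165,180,60,4.4)[:264,:792]
s=np.hstack([cr(a,253,251,30,30,8),cr(a,358,250,30,30,8),cr(b,310,212,30,30,8)[:, :]])
s2=cr(b,378,281,30,30,8)
row=np.hstack([s[:, :720]]) 
row=cv2.copyMakeBorder(row,0,0,0,72,cv2.BORDER_CONSTANT)
cv2.imwrite('pics/crop1.png',np.vstack([r,row]))
sc=cr(b,215,220,160,150,4); 
cv2.imwrite('pics/crop2.png',np.hstack([cv2.copyMakeBorder(s2[:, :160],0,360,0,0,cv2.BORDER_CONSTANT)[:600],sc]))
E
```

```text
(no output)
```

View pics/crop1.png

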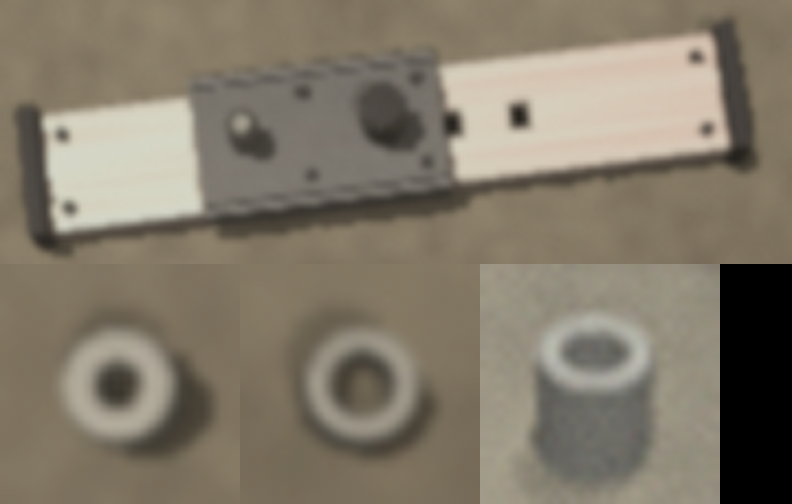

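View pics/crop2.png

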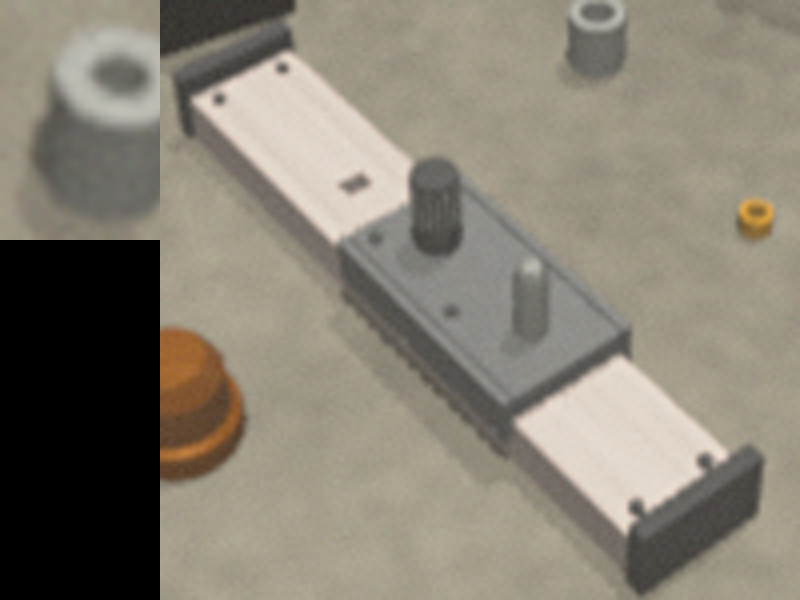

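The bore of the right-hand sleeve in the top view, at (373,265), is clearly larger, so it is sleeve_a. The left one, at (267,266), is sleeve_b. The pixel centres read off the crops go into the triangulation.

```bash
python3 - <<'E'
from h import *
np.set_printoptions(precision=4,suppress=True)
ct,cs=cam('top'),cam('scene')
n=['A','B','knob','tip']
ut=[(372.8,264.6),(267.3,265.6),(321.2,188.9),(289.4,192.8)]
us=[(323.9,222.6),(392.7,290.1),(283.6,262.9),(307.1,285.6)]
T=tri(ct,ut,cs,us)
P=onz(ct,ut,[.04,.04,.101,.097]); Q=onz(cs,us,[.04,.04,.101,.097])
for i in range(4): print(n[i],T[i],P[i],Q[i])
f=lambda u,v:(235+(u+.5)/4.4-.5,165+(v+.5)/4.4-.5)
E=onz(ct,[f(43,116),f(712,34),f(52,235),f(725,153)],.032)
for a,b in((0,1),(2,3)):
    v=E[a]-E[b]; print('rail yaw deg',np.degrees(np.arctan2(-v[0],v[1])),np.linalg.norm(v))
print('centre',E.mean(0))
for v in(T[3]-T[2],P[3]-P[2],Q[3]-Q[2]): print('pin dir',np.degrees(np.arctan2(-v[0],v[1])),np.hypot(v[0],v[1]))
print('tray',onz(ct,[(416,247),(467,246),(469,298),(417,299)],.02), onz(ct,[(305.5,265),(321,138),(492,278),(447,180)],[.014,.05,.06,.09]))
s=ctrl.get_state();R=cv2.Rodrigues(s['tool_rot'])[0];print(R)
E
```

```text
A [ 0.4455 -0.1634  0.0386  0.0011] [ 0.4458 -0.1636  0.04  ] [ 0.4461 -0.1615  0.04  ]
B [0.4372 0.1022 0.0385 0.0016] [0.4377 0.1015 0.04  ] [0.4376 0.1038 0.04  ]
knob [ 0.6236 -0.0302  0.0999  0.0003] [ 0.6235 -0.0303  0.101 ] [ 0.624  -0.0291  0.101 ]
tip [0.6128 0.0478 0.0975 0.    ] [0.6129 0.0479 0.097 ] [0.6125 0.0474 0.097 ]
rail yaw deg 8.429538095270491 0.3974841203778785
rail yaw deg 8.314624683464285 0.39637576578869504
centre [ 0.624  -0.0315  0.032 ]
pin dir 7.912058651480487 0.07880453882847609
pin dir 7.6849097524546375 0.07888008060528616
pin dir 8.55499648487142 0.07735477113327299
tray [[ 0.4955 -0.276   0.02  ]
 [ 0.5007 -0.4084  0.02  ]
 [ 0.3671 -0.4114  0.02  ]
 [ 0.3626 -0.2782  0.02  ]] [[ 0.444   0.0065  0.014 ]
 [ 0.7717 -0.0259  0.05  ]
 [ 0.4156 -0.4605  0.06  ]
 [ 0.6563 -0.3441  0.09  ]]
[[ 0.9082  0.4186 -0.0008]
 [ 0.4186 -0.9082  0.0015]
 [-0.0001 -0.0017 -1.    ]]
```

Request:
step_arm(
  targets=[
    [1.16, 2.85, -0.3, 0, 0, 4.9, 1],
    [1.16, 2.85, -0.3, 0, 0, 4.9, 1],
    [1.16, 2.85, -0.3, 0, 0, 4.9, 1],
    [1.16, 2.85, -0.3, 0, 0, 4.9, 1],
    [1.16, 2.85, -0.3, 0, 0, 4.9, 1],
  ],
  force=25,
)

```text
time: 0.52
position: [0.3302, -0.4462, 0.2069]
tool_rot: [-2.853, -1.314, 0.0]
ft_force: [0.7, -0.2, -0.3]
grip_width: 1.0
grip_force: 0.0
```

Request:
step_arm(
  targets=[
    [1.16, 2.85, -0.3, 0, 0, 4.9, 1],
    [1.16, 2.85, -0.3, 0, 0, 4.9, 1],
    [1.16, 2.85, -0.3, 0, 0, 4.9, 1],
    [1.16, 2.85, -0.3, 0, 0, 4.9, 1],
    [1.16, 2.85, -0.3, 0, 0, 4.9, 1],
  ],
)

```text
time: 0.93
position: [0.3881, -0.3038, 0.1921]
tool_rot: [-2.509, -1.89, 0.0]
ft_force: [0.8, -0.1, -0.9]
grip_width: 1.001
grip_force: 0.0
```

Request:
step_arm(
  targets=[
    [1.16, 2.85, -0.3, 0, 0, 4.9, 1],
    [1.16, 2.85, -0.3, 0, 0, 4.9, 1],
    [1.16, 2.85, -0.3, 0, 0, 4.9, 1],
    [1.16, 2.85, -0.3, 0, 0, 4.9, 1],
    [1.16, 2.85, -0.3, 0, 0, 4.9, 1],
  ],
)

```text
time: 1.35
position: [0.446, -0.1614, 0.1772]
tool_rot: [-2.051, -2.379, 0.001]
ft_force: [1.1, 0.1, 0.4]
grip_width: 0.998
grip_force: 0.0
```

Request:
step_arm(
  targets=[
    [0, 0, 0, 0, 0, 0, 1],
    [0, 0, 0, 0, 0, 0, 1],
    [0, 0, 0, 0, 0, 0, 1],
    [0, 0, 0, 0, 0, 0, 1],
    [0, 0, 0, 0, 0, 0, 1],
  ],
)

```text
time: 1.77
position: [0.4455, -0.1642, 0.1775]
tool_rot: [2.059, 2.372, -0.0]
ft_force: [-0.5, 0.0, 0.3]
grip_width: 1.0
grip_force: 0.0
```

```bash
cat >> h.py <<'E'
np.set_printoptions(precision=4,suppress=True)
def look(f,a=None):
    "wrist picture, saved with its camera pose"
    c=cam('wrist'); im,d=snap('wrist',f); np.savez(f'pics/{f}_cam.npz',*c)
    s=ctrl.get_state();R=cv2.Rodrigues(s['tool_rot'])[0]
    print('t',s['time'],'tcp',s['position'],'tooly yaw',np.degrees(np.arctan2(R[1,1],R[0,1])),'tilt',R[:2,2],'F',s['ft_force'],'w',s['grip_width'],s['grip_force'])
    return im,d,c
def load(f):
    z=np.load(f'pics/{f}_cam.npz'); return [z[k] for k in z.files]
def proj(c,p):
    K,D,R,o=c; return cv2.projectPoints((np.array(p,float).reshape(-1,3)-o)@R,np.zeros(3),np.zeros(3),K,D)[0].reshape(-1,2)
E
python3 - <<'E'
from h import *
im,d,c=look('w1'); print(proj(c,[.4455,-.1634,.0386]))
E
```

```text
t 1.8167 tcp [ 0.4456 -0.164   0.1775] tooly yaw 8.095560979246793 tilt [-0.     -0.0001] F [-0.5207 -0.5556  0.6832] w 0.9980719447633766 0.0
[[320.2155 224.0175]]
```

View pics/w1.png

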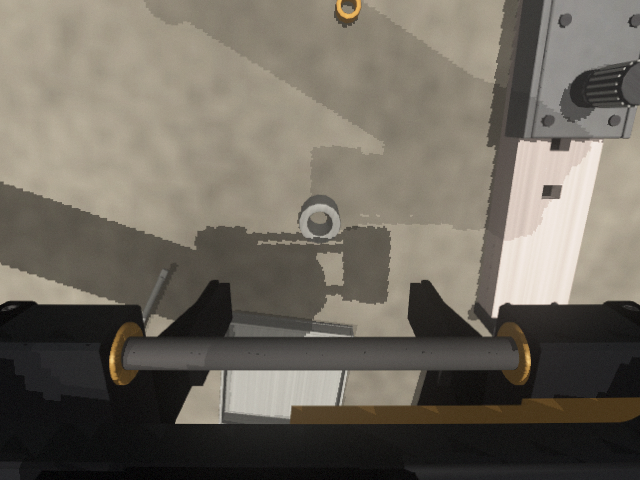

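The wrist view shows sleeve_a's rim centred at (320,222), 2 px from the prediction, with its bore open. Nothing stands under the fingers. I'll descend and grip.

Request:
step_arm(
  targets=[
    [0, 0.15, -3.3, 0, 0, 0.2, 1],
    [0, 0, -3.8, 0, 0, 0, 1],
    [0, 0, -3.8, 0, 0, 0, 1],
    [0, 0, -3.3, 0, 0, 0, 1],
    [0, 0, -2.2, 0, 0, 0, 1],
  ],
)

```text
time: 2.23
position: [0.4438, -0.1615, 0.0105]
tool_rot: [-2.052, -2.375, 0.002]
ft_force: [-0.2, 0.0, -1.4]
grip_width: 0.997
grip_force: 0.0
```

Request:
step_arm(
  targets=[
    [0, 0, 0, 0, 0, 0, 1],
    [0, 0, 0, 0, 0, 0, 0.4],
    [0, 0, 0, 0, 0, 0, 0.3],
    [0, 0, 0, 0, 0, 0, 0.2],
    [0, 0, 0, 0, 0, 0, 0.2],
  ],
)

```text
time: 2.65
position: [0.4475, -0.1622, 0.0154]
tool_rot: [2.05, 2.376, 0.001]
ft_force: [-0.1, 0.2, 0.4]
grip_width: 0.781
grip_force: 0.0
```

Request:
step_arm(
  targets=[
    [0, 0, 0, 0, 0, 0, 0.2],
    [0, 0, 0, 0, 0, 0, 0.2],
    [0, 0, 0, 0, 0, 0, 0.2],
    [0, 0, 0, 0, 0, 0, 0.2],
    [0, 0, 0, 0, 0, 0, 0.2],
  ],
)

```text
time: 3.07
position: [0.4459, -0.1614, 0.0137]
tool_rot: [-2.052, -2.379, 0.0]
ft_force: [-0.8, -0.5, 2.7]
grip_width: 0.414
grip_force: 25.0
```

Request:
step_arm(
  targets=[
    [0, 0, 1.5, 0, 0, 0, 0.2],
    [0, 0, 3.5, 0, 0, 0, 0.2],
    [0, 0, 4, 0, 0, 0, 0.2],
    [0, 0, 4, 0, 0, 0, 0.2],
    [0.5, 0.6, 4, 0, 0, 0, 0.2],
  ],
)

```text
time: 3.48
position: [0.4494, -0.1562, 0.1847]
tool_rot: [-2.053, -2.376, 0.002]
ft_force: [1.2, -1.0, -1.6]
grip_width: 0.415
grip_force: 25.0
```

Request:
step_arm(
  targets=[
    [1.7, 2.1, 1.5, 0, 0, 0, 0.2],
    [2, 2.5, 1.5, 0, 0, 0, 0.2],
    [2, 2.5, 1, 0, 0, 0, 0.2],
    [2, 2.5, 1, 0, 0, 0, 0.2],
    [2, 2.5, 0, 0, 0, 0, 0.2],
  ],
)

```text
time: 3.9
position: [0.5496, -0.0333, 0.2356]
tool_rot: [2.051, 2.376, 0.002]
ft_force: [0.3, -0.1, -0.7]
grip_width: 0.416
grip_force: 25.0
```

Request:
step_arm(
  targets=[
    [2, 2.5, 0, 0, 0, 0, 0.2],
    [2, 2.5, 0, 0, 0, 0, 0.2],
    [2, 2.5, 0, 0, 0, 0, 0.2],
    [0.5, 0.7, 0, 0, 0, 0, 0.2],
    [0, 0, 0, 0, 0, 0, 0.2],
  ],
)

```text
time: 4.32
position: [0.6132, 0.0515, 0.2324]
tool_rot: [-2.043, -2.382, -0.002]
ft_force: [-1.2, 0.1, -1.8]
grip_width: 0.414
grip_force: 25.0
```

Request:
step_arm(
  targets=[
    [0, 0, 0, 0, 0, 0, 0.2],
    [0, 0, 0, 0, 0, 0, 0.2],
    [0, 0, 0, 0, 0, 0, 0.2],
    [0, 0, 0, 0, 0, 0, 0.2],
    [0, 0, 0, 0, 0, 0, 0.2],
  ],
)

```text
time: 4.73
position: [0.6128, 0.0464, 0.2339]
tool_rot: [2.053, 2.376, -0.001]
ft_force: [-0.1, -0.1, -2.5]
grip_width: 0.414
grip_force: 25.0
```

```bash
python3 - <<'E'
from h import *
im,d,c=look('w2'); print(proj(c,[[.6128,.0478,.0975],[.6236,-.0302,.1]]))
i=cv2.imread('pics/w2.png'); j=cv2.imread('pics/w1.png')
k=cv2.resize(i[140:300,220:420],None,fx=4,fy=4,interpolation=cv2.INTER_CUBIC)
cv2.imwrite('pics/crop3.png',k[:600])
E
```

```text
t 4.7833 tcp [0.6129 0.0467 0.2339] tooly yaw 8.36256647795412 tilt [ 0.0005 -0.0006] F [ 0.1114 -0.4437 -1.1925] w 0.4109865257354253 24.99913115403615
[[320.3093 223.9953]
 [319.4437 308.9148]]
```

View pics/crop3.png

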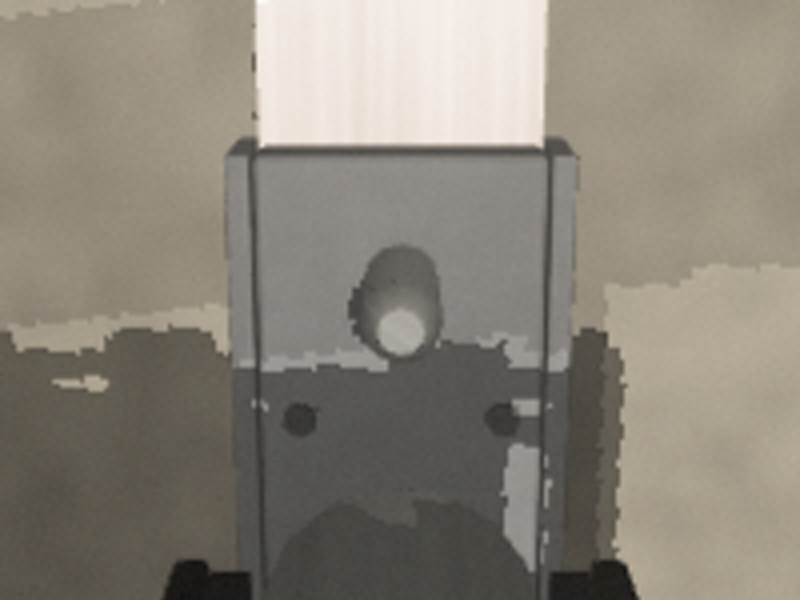

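The pin tip is at crop (401,332), which is image (320.1,222.9), and the rail is parallel to the image columns. I'll compute the sleeve-to-pin offset with the same camera so the bias cancels.

```bash
python3 - <<'E'
from h import *
im=cv2.imread('pics/w1.png'); 
# rim blob centre
g=cv2.cvtColor(im,cv2.COLOR_BGR2GRAY)[190:255,285:355]; hsv=cv2.cvtColor(im,cv2.COLOR_BGR2HSV)[190:255,285:355]
m=((hsv[...,1]<25)&(g>150)).astype(np.uint8); n,l,s,ce=cv2.connectedComponentsWithStats(m); i=1+s[1:,4].argmax(); print('rim bbox',s[i][:4]+[285,190,0,0],s[i][4])
cs=[cv2.fitEllipse(max(cv2.findContours((l==i).astype(np.uint8),cv2.RETR_EXTERNAL,cv2.CHAIN_APPROX_NONE)[0],key=len))]; e=np.array(cs[0][0])+[285,190];print(cs,e)
S=onz(load('w1'),[e,(320,222)],.04); P=onz(load('w2'),[(320.1,222.9)],.097)
print(S,P); off=S-np.array([.4459,-.1614,.04]); print('sleeve-TCP',off,'goal TCP',P-off)
E
```

```text
rim bbox [300 204  40  35] 587
[((34.52315139770508, 31.981496810913086), (32.47459030151367, 37.257381439208984), 89.30945587158203)] [319.5232 221.9815]
[[ 0.4446 -0.1613  0.04  ]
 [ 0.445  -0.1613  0.04  ]] [[0.6125 0.0486 0.097 ]]
sleeve-TCP [[-0.0013  0.0001 -0.    ]
 [-0.0009  0.0001 -0.    ]] goal TCP [[0.6138 0.0485 0.097 ]
 [0.6134 0.0485 0.097 ]]
```

Request:
step_arm(
  targets=[
    [0, 0.18, -3, 0, 0, 0, 0.2],
    [0, 0, -4, 0, 0, 0, 0.2],
    [0, 0, -3, 0, 0, 0, 0.2],
    [0, 0, -1.3, 0, 0, 0, 0.2],
    [0, 0, 0, 0, 0, 0, 0.2],
  ],
)

```text
time: 5.2
position: [0.6105, 0.0485, 0.1171]
tool_rot: [-2.049, -2.375, 0.007]
ft_force: [-0.8, -0.1, -1.8]
grip_width: 0.414
grip_force: 25.0
```

Request:
step_arm(
  targets=[
    [0, 0, 0, 0, 0, 0, 0.2],
    [0, 0, -0.4, 0, 0, 0, 0.2],
    [0, 0, -0.4, 0, 0, 0, 0.2],
    [0, 0, -0.4, 0, 0, 0, 0.2],
    [0, 0, 0, 0, 0, 0, 0.2],
  ],
)

```text
time: 5.62
position: [0.6131, 0.0494, 0.1087]
tool_rot: [2.052, 2.379, 0.0]
ft_force: [-0.9, -0.6, -2.6]
grip_width: 0.414
grip_force: 25.0
```

Request:
step_arm(
  targets=[
    [0, 0, -0.4, 0, 0, 0, 0.2],
    [0, 0, -0.4, 0, 0, 0, 0.2],
    [0, 0, -0.4, 0, 0, 0, 0.2],
    [0, 0, 0, 0, 0, 0, 0.2],
    [0, 0, 0, 0, 0, 0, 0.2],
  ],
)

```text
time: 6.03
position: [0.6127, 0.0494, 0.0961]
tool_rot: [-2.051, -2.378, 0.001]
ft_force: [0.3, -0.3, -2.4]
grip_width: 0.413
grip_force: 25.0
```

Request:
step_arm(
  targets=[
    [0, 0, -0.7, 0, 0, 0, 0.2],
    [0, 0, -0.7, 0, 0, 0, 0.2],
    [0, 0, -0.7, 0, 0, 0, 0.2],
    [0, 0, -0.5, 0, 0, 0, 0.2],
    [0, 0, 0, 0, 0, 0, 0.2],
  ],
)

```text
time: 6.45
position: [0.6119, 0.0492, 0.0687]
tool_rot: [-2.051, -2.377, 0.003]
ft_force: [-0.6, 0.4, -1.7]
grip_width: 0.413
grip_force: 25.0
```

Request:
step_arm(
  targets=[
    [0, 0, -0.2, 0, 0, 0, 0.2],
    [0, 0, -0.2, 0, 0, 0, 0.2],
    [0, 0, 0, 0, 0, 0, 0.2],
    [0, 0, 0, 0, 0, 0, 0.2],
    [0, 0, 0, 0, 0, 0, 0.2],
  ],
)

```text
time: 6.87
position: [0.6132, 0.0495, 0.0669]
tool_rot: [2.052, 2.379, 0.001]
ft_force: [-0.8, -0.4, -2.6]
grip_width: 0.412
grip_force: 25.0
```

Request:
step_arm(
  targets=[
    [0, 0, -0.15, 0, 0, 0, 0.2],
    [0, 0, 0, 0, 0, 0, 0.2],
    [0, 0, 0, 0, 0, 0, 0.2],
    [0, 0, 0, 0, 0, 0, 0.8],
    [0, 0, 0, 0, 0, 0, 0.8],
  ],
)

```text
time: 7.28
position: [0.6134, 0.0495, 0.0655]
tool_rot: [2.052, 2.378, 0.001]
ft_force: [-0.1, -0.8, -0.6]
grip_width: 0.49
grip_force: 0.0
```

Request:
step_arm(
  targets=[
    [0, 0, 0, 0, 0, 0, 0.8],
    [0, 0, 0, 0, 0, 0, 0.8],
    [0, 0, 1.5, 0, 0, 0, 0.8],
    [0, 0, 3.5, 0, 0, 0, 0.8],
    [0, 0, 4, 0, 0, 0, 0.8],
  ],
)

```text
time: 7.7
position: [0.6111, 0.0491, 0.1538]
tool_rot: [-2.049, -2.376, 0.005]
ft_force: [0.7, -0.9, -0.5]
grip_width: 0.784
grip_force: 0.0
```

Request:
step_arm(
  targets=[
    [0, 0, 4, 0, 0, 0, 1],
    [0, 0, 4, 0, 0, 0, 1],
    [0, 0, 0, 0, 0, 0, 1],
    [0, 0, 0, 0, 0, 0, 1],
    [0, 0, 0, 0, 0, 0, 1],
  ],
)

```text
time: 8.12
position: [0.6129, 0.0493, 0.2349]
tool_rot: [2.052, 2.379, -0.0]
ft_force: [0.3, -0.2, -1.2]
grip_width: 0.989
grip_force: 0.0
```

```bash
python3 - <<'E'
from h import *
im,d,c=look('w3'); i=cv2.imread('pics/w3.png'); snap('scene','s3'); j=cv2.imread('pics/s3.png')
a=cv2.resize(i[150:350,220:420],None,fx=2,fy=2); b=cv2.resize(j[240:340,260:360],None,fx=4,fy=4,interpolation=cv2.INTER_CUBIC)
cv2.imwrite('pics/crop4.png',np.hstack([a,b]))
E
```

```text
t 8.1667 tcp [0.6123 0.0491 0.2338] tooly yaw 8.435372059246598 tilt [-0.0019 -0.0004] F [ 0.1348  0.623  -0.3505] w 0.9923005593053696 0.0
```

View pics/crop4.png

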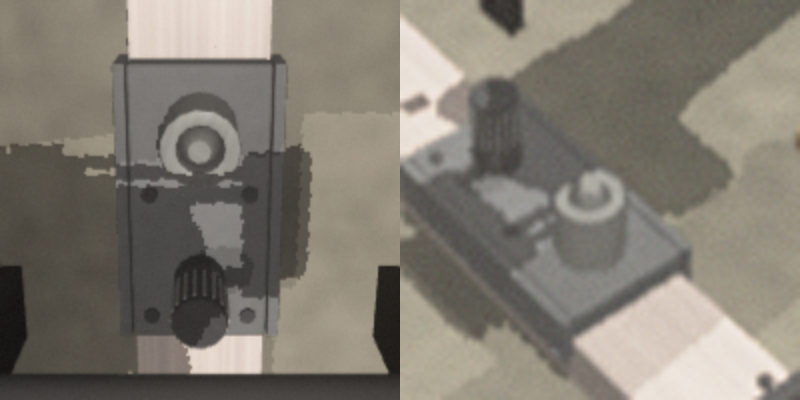

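The sleeve is flat on the carriage with the gauge pin showing through it, concentric in the wrist view at about (320,224). Next is sleeve_b.

Request:
step_arm(
  targets=[
    [-2.5, 0.75, 0, 0, 0, 0, 1],
    [-4, 1.2, 0, 0, 0, 0, 1],
    [-4, 1.2, -0.5, 0, 0, 0, 1],
    [-4, 1.2, -2, 0, 0, 0, 1],
    [-3, 1, -2.5, 0, 0, 0, 1],
  ],
)

```text
time: 8.63
position: [0.4407, 0.1022, 0.1864]
tool_rot: [2.051, 2.378, 0.0]
ft_force: [-0.7, 1.0, -0.2]
grip_width: 1.002
grip_force: 0.0
```

Request:
step_arm(
  targets=[
    [0, 0, -3.5, 0, 0, 0, 1],
    [0, 0, -3, 0, 0, 0, 1],
    [0, 0, -0.5, 0, 0, 0, 1],
    [0, 0, 0, 0, 0, 0, 1],
    [0, 0, 0, 0, 0, 0, 1],
  ],
)

```text
time: 9.05
position: [0.4428, 0.1017, 0.1175]
tool_rot: [-2.051, -2.378, -0.001]
ft_force: [0.2, 0.1, -0.1]
grip_width: 0.999
grip_force: 0.0
```

```bash
python3 - <<'E'
from h import *
im,d,c=look('w4'); print(proj(c,[[.4375,.1027,.04]]), onz(c,[(320,222)],.04))
i=cv2.imread('pics/w4.png'); h=cv2.cvtColor(i,cv2.COLOR_BGR2HSV)
m=((h[...,1]<25)&(h[...,2]>150)).astype(np.uint8); m[280:]=0; n,l,s,ce=cv2.connectedComponentsWithStats(m)
for k in range(1,n):
    if s[k,4]>150:
        b=s[k,:2]+(s[k,2:4]-1)/2; print(s[k],ce[k],onz(c,[ce[k],b],.04))
E
```

```text
t 9.1 tcp [0.4436 0.1019 0.1183] tooly yaw 8.421506611586146 tilt [0.0012 0.001 ] F [0.2219 0.7252 0.0474] w 0.9981184290781525 0.0
[[312.7249 246.8687]] [[0.4398 0.121  0.04  ]]
[589 191  15  30 255] [595.9412 204.349 ] [[0.6207 0.1606 0.04  ]
 [0.6211 0.1599 0.04  ]]
[287 223  50  26 744] [311.1156 235.0511] [[0.4352 0.111  0.04  ]
 [0.4355 0.1107 0.04  ]]
[ 492  242  100   38 1658] [557.2002 266.1526] [[0.61   0.114  0.04  ]
 [0.5975 0.1165 0.04  ]]
```

Request:
step_arm(
  targets=[
    [-0.65, 0.2, -2, 0, 0, 0, 1],
    [0, 0, -3, 0, 0, 0, 1],
    [0, 0, -3, 0, 0, 0, 1],
    [0, 0, -2.1, 0, 0, 0, 1],
    [0, 0, 0, 0, 0, 0, 1],
  ],
)

```text
time: 9.52
position: [0.4343, 0.1032, 0.014]
tool_rot: [-2.05, -2.375, 0.005]
ft_force: [-1.1, -1.1, 0.6]
grip_width: 1.0
grip_force: 0.0
```

Request:
step_arm(
  targets=[
    [0, 0, 0, 0, 0, 0, 0.2],
    [0, 0, 0, 0, 0, 0, 0.2],
    [0, 0, 0, 0, 0, 0, 0.2],
    [0, 0, 0, 0, 0, 0, 0.2],
    [0, 0, 0, 0, 0, 0, 0.2],
  ],
)

```text
time: 9.93
position: [0.4371, 0.1036, 0.0173]
tool_rot: [2.051, 2.377, 0.002]
ft_force: [-0.8, 0.2, -0.7]
grip_width: 0.706
grip_force: 0.0
```

Request:
step_arm(
  targets=[
    [0, 0, 0, 0, 0, 0, 0.2],
    [0, 0, 0, 0, 0, 0, 0.2],
    [0, 0, 0, 0, 0, 0, 0.2],
    [0, 0, 0, 0, 0, 0, 0.2],
    [0, 0, 0, 0, 0, 0, 0.2],
  ],
)

```text
time: 10.35
position: [0.4361, 0.1036, 0.0162]
tool_rot: [2.052, 2.379, 0.0]
ft_force: [-0.2, -0.7, 1.1]
grip_width: 0.41
grip_force: 25.0
```

Request:
step_arm(
  targets=[
    [0, 0, 1.5, 0, 0, 0, 0.2],
    [0, 0, 3.5, 0, 0, 0, 0.2],
    [1, -0.5, 3.8, 0, 0, 0, 0.2],
    [1.5, -1.5, 3.5, 0, 0, 0, 0.2],
    [1.5, -2.5, 2, 0, 0, 0, 0.2],
  ],
)

```text
time: 10.77
position: [0.4775, 0.0612, 0.1629]
tool_rot: [2.043, 2.382, 0.006]
ft_force: [1.4, 0.5, -2.2]
grip_width: 0.407
grip_force: 25.0
```

Request:
step_arm(
  targets=[
    [0, -4, 0, 0, 0, 0, 0.2],
    [0, -4, 0, 0, 0, 0, 0.2],
    [0, -4, 0, 0, 0, 0, 0.2],
    [0, -4, 0, 0, 0, 0, 0.2],
    [0, -4, 0, 0, 0, 0, 0.2],
  ],
)

```text
time: 11.18
position: [0.475, -0.1431, 0.1585]
tool_rot: [-2.051, -2.378, 0.001]
ft_force: [0.7, 0.2, -2.6]
grip_width: 0.406
grip_force: 25.0
```

Request:
step_arm(
  targets=[
    [-0.5, -4, 0, 0, 0, 0, 0.2],
    [-1, -4, 0, 0, 0, 0, 0.2],
    [-1, -4, 0, 0, 0, 0, 0.2],
    [-1, -4, 0, 0, 0, 0, 0.2],
    [-1, -4, -1, 0, 0, 0, 0.2],
  ],
)

```text
time: 11.6
position: [0.4309, -0.3431, 0.1502]
tool_rot: [2.051, 2.377, -0.0]
ft_force: [1.4, -0.6, -2.4]
grip_width: 0.411
grip_force: 25.0
```

Request:
step_arm(
  targets=[
    [0, -0.2, -3, 0, 0, 0, 0.2],
    [0, 0, -3, 0, 0, 0, 0.2],
    [0, 0, 0, 0, 0, 0, 0.2],
    [0, 0, 0, 0, 0, 0, 0.2],
    [0, 0, 0, 0, 0, 0, 0.2],
  ],
)

```text
time: 12.02
position: [0.432, -0.3423, 0.0903]
tool_rot: [2.05, 2.38, 0.001]
ft_force: [-0.0, -0.6, -0.8]
grip_width: 0.404
grip_force: 25.0
```

```bash
python3 - <<'E'
from h import *
im,d,c=look('w5'); print(proj(c,[[.431,-.343,.003],[.4955,-.276,.02],[.3626,-.2782,.02],[.5,-.408,.02],[.367,-.411,.02]]))
i=cv2.imread('pics/w5.png'); snap('scene','s5'); j=cv2.imread('pics/s5.png')
cv2.imwrite('pics/crop5.png',np.hstack([cv2.resize(i,(400,300)),cv2.resize(j[120:270,210:410],None,fx=2,fy=2)]))
E
```

```text
t 12.0667 tcp [ 0.4326 -0.3427  0.0911] tooly yaw 8.51727571409363 tilt [ 0.0022 -0.0016] F [-0.5131 -0.3938 -1.5942] w 0.4112100967429737 24.99995963094989
[[318.4501 245.2256]
 [435.9545 168.6779]
 [223.6381 139.528 ]
 [397.9752 348.5817]
 [216.7351 328.4016]]
```

View pics/crop5.png

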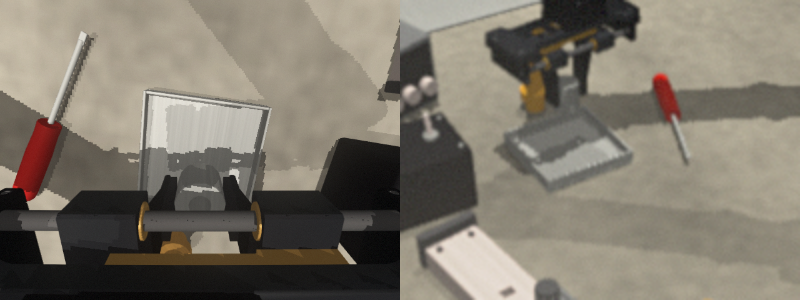

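The tray lies centred under the held sleeve, with its far corners at wrist pixels (226,146) and (432,171) as predicted. The sender and screwdriver are clear. I'll lower the sleeve and release it.

Request:
step_arm(
  targets=[
    [0, 0, -2, 0, 0, 0, 0.2],
    [0, 0, -2.3, 0, 0, 0, 0.2],
    [0, 0, -1.5, 0, 0, 0, 0.2],
    [0, 0, -0.7, 0, 0, 0, 0.2],
    [0, 0, -0.4, 0, 0, 0, 0.2],
  ],
)

```text
time: 12.53
position: [0.4316, -0.3426, 0.0206]
tool_rot: [2.051, 2.379, -0.0]
ft_force: [0.1, 0.4, -0.7]
grip_width: 0.412
grip_force: 25.0
```

Request:
step_arm(
  targets=[
    [0, 0, -0.1, 0, 0, 0, 0.2],
    [0, 0, 0, 0, 0, 0, 0.2],
    [0, 0, 0, 0, 0, 0, 0.2],
    [0, 0, 0, 0, 0, 0, 0.2],
    [0, 0, 0, 0, 0, 0, 0.2],
  ],
)

```text
time: 12.95
position: [0.4316, -0.3431, 0.0201]
tool_rot: [2.051, 2.378, -0.0]
ft_force: [0.5, 0.3, -2.3]
grip_width: 0.411
grip_force: 25.0
```

Request:
step_arm(
  targets=[
    [0, 0, -0.15, 0, 0, 0, 0.2],
    [0, 0, 0, 0, 0, 0, 0.2],
    [0, 0, 0, 0, 0, 0, 0.65],
    [0, 0, 0, 0, 0, 0, 0.65],
    [0, 0, 0, 0, 0, 0, 0.65],
  ],
)

```text
time: 13.37
position: [0.4315, -0.3429, 0.0181]
tool_rot: [2.051, 2.378, 0.0]
ft_force: [-0.3, 0.1, 0.8]
grip_width: 0.552
grip_force: 0.0
```

Request:
step_arm(
  targets=[
    [0, 0, 1, 0, 0, 0, 0.65],
    [0, 0, 3.5, 0, 0, 0, 0.65],
    [0, 0, 4, 0, 0, 0, 0.65],
    [0, 0, 4, 0, 0, 0, 0.65],
    [0, 0, 4, 0, 0, 0, 0.65],
  ],
)

```text
time: 13.78
position: [0.431, -0.3423, 0.1853]
tool_rot: [2.051, 2.379, 0.0]
ft_force: [-0.2, -0.6, -0.3]
grip_width: 0.648
grip_force: 0.0
```

Request:
step_arm(
  targets=[
    [1.5, 2.5, 0.5, 0, 0, 0, 0.65],
    [1.9, 3.15, 0, 0, 0, 0, 0.65],
    [1.9, 3.15, 0, 0, 0, 0, 0.65],
    [1.9, 3.15, 0, 0, 0, 0, 0.65],
    [1.9, 3.15, 0, 0, 0, 0, 0.65],
  ],
)

```text
time: 14.2
position: [0.5229, -0.1902, 0.1889]
tool_rot: [2.051, 2.377, 0.0]
ft_force: [1.3, 0.1, -0.4]
grip_width: 0.652
grip_force: 0.0
```

Request:
step_arm(
  targets=[
    [1.9, 3.15, 0, 0, 0, 0, 0.65],
    [1.9, 3.15, 0, 0, 0, 0, 0.65],
    [1.9, 3.15, 0, 0, 0, 0, 0.65],
    [1.9, 3.15, 0, 0, 0, 0, 0.65],
    [1.9, 3.15, 0, 0, 0, 0, 0.65],
  ],
)

```text
time: 14.62
position: [0.6179, -0.0327, 0.1887]
tool_rot: [2.052, 2.378, 0.0]
ft_force: [0.7, 0.7, 0.1]
grip_width: 0.651
grip_force: 0.0
```

Request:
step_arm(
  targets=[
    [0.5, 0.4, 0, 0, 0, 0, 0.65],
    [0, 0, 0, 0, 0, 0, 0.65],
    [0, 0, 0, 0, 0, 0, 0.65],
    [0, 0, 0, 0, 0, 0, 0.65],
    [0, 0, 0, 0, 0, 0, 0.65],
  ],
)

```text
time: 15.03
position: [0.6217, -0.0325, 0.1879]
tool_rot: [2.055, 2.375, -0.002]
ft_force: [-0.9, -0.4, 0.1]
grip_width: 0.647
grip_force: 0.0
```

```bash
python3 - <<'E'
from h import *
print('knob from w3',onz(load('w3'),[(319.3,312.3)],.101),onz(load('w2'),[(320.1,222.9)],.097))
im,d,c=look('w6'); print(proj(c,[[.6236,-.0302,.101]]))
i=cv2.imread('pics/w6.png'); snap('top','t6'); j=cv2.imread('pics/t6.png')
cv2.imwrite('pics/crop6.png',np.hstack([cv2.resize(i[130:330,200:440],None,fx=2,fy=2),cv2.resize(j[235:310,405:480],(320,320)) if 0 else cv2.copyMakeBorder(cv2.resize(j[235:310,405:480],(320,320)),0,80,0,0,cv2.BORDER_CONSTANT)]))
E
```

```text
knob from w3 [[ 0.6241 -0.0306  0.101 ]] [[0.6125 0.0486 0.097 ]]
t 15.0833 tcp [ 0.6217 -0.0323  0.188 ] tooly yaw 8.27543279380792 tilt [-0.0001 -0.0011] F [-0.5142  0.0108 -0.3439] w 0.6528073021605147 0.0
[[323.3241 241.9871]]
```

View pics/crop6.png

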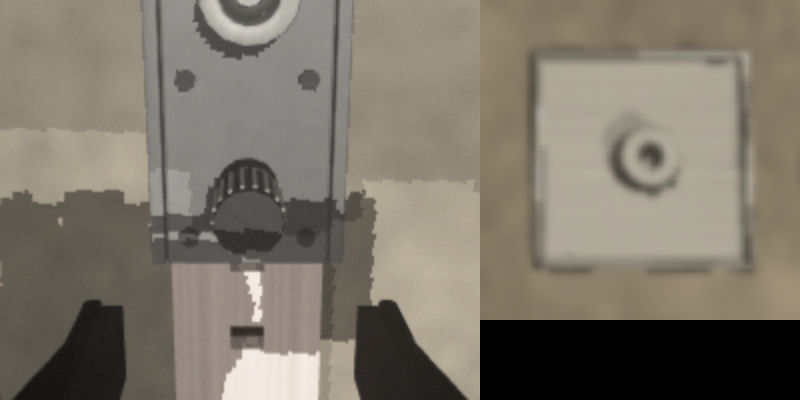

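Sleeve_b stands upright in the tray. The knob top is at wrist pixel (323.5,240.5), within 1.5 px of the prediction. I'll descend on the knob and grip.

Request:
step_arm(
  targets=[
    [0.2, 0.3, -2, 0, 0, 0, 0.65],
    [0, 0, -3.5, 0, 0, 0, 0.65],
    [0, 0, -3.5, 0, 0, 0, 0.65],
    [0, 0, -2, 0, 0, 0, 0.65],
    [0, 0, -0.6, 0, 0, 0, 0.65],
  ],
  force=50,
)

```text
time: 15.55
position: [0.6209, -0.0285, 0.0676]
tool_rot: [-2.05, -2.374, 0.007]
ft_force: [-1.4, -0.7, -0.1]
grip_width: 0.651
grip_force: 0.0
```

Request:
step_arm(
  targets=[
    [0, 0, 0, 0, 0, 0, 0.65],
    [0, 0, 0, 0, 0, 0, 0.65],
    [0, 0, 0, 0, 0, 0, 0.3],
    [0, 0, 0, 0, 0, 0, 0.1],
    [0, 0, 0, 0, 0, 0, 0.1],
  ],
)

```text
time: 15.97
position: [0.6253, -0.0272, 0.0735]
tool_rot: [2.05, 2.377, 0.002]
ft_force: [-0.5, -0.4, -0.1]
grip_width: 0.501
grip_force: 0.0
```

Request:
step_arm(
  targets=[
    [0, 0, 0, 0, 0, 0, 0.1],
    [0, 0, 0, 0, 0, 0, 0.1],
    [0, 0, 0, 0, 0, 0, 0.1],
    [0, 0, 0, 0, 0, 0, 0.1],
    [0, 0, 0, 0, 0, 0, 0.1],
  ],
)

```text
time: 16.38
position: [0.6241, -0.0272, 0.0722]
tool_rot: [2.052, 2.379, -0.0]
ft_force: [-0.8, -0.4, 2.9]
grip_width: 0.287
grip_force: 50.0
```

Request:
step_arm(
  targets=[
    [0, 0, 0.3, 0, 0, 0, 0.1],
    [0, 0, 0.4, 0, 0, 0, 0.1],
    [0, 0, 0.4, 0, 0, 0, 0.1],
    [0, 0, 0.4, 0, 0, 0, 0.1],
    [0, 0, 0, 0, 0, 0, 0.1],
  ],
)

```text
time: 16.8
position: [0.624, -0.0272, 0.0869]
tool_rot: [-2.052, -2.379, 0.0]
ft_force: [3.0, -0.0, -10.2]
grip_width: 0.284
grip_force: 50.0
```

Request:
step_arm(
  targets=[
    [0, 0, 0, 0, 0, 0, 0.1],
    [0, 0, 0, 0, 0, 0, 0.1],
    [0, 0, 0, 0, 0, 0, 0.1],
    [0, 0, 0, 0, 0, 0, 0.1],
    [0, 0, 0, 0, 0, 0, 0.1],
  ],
)

```text
time: 17.22
position: [0.624, -0.0273, 0.0866]
tool_rot: [-2.052, -2.379, 0.0]
ft_force: [2.9, -0.5, -9.8]
grip_width: 0.285
grip_force: 50.0
```

Force is about -10 N at 14.5 mm of lift, so the pin is clear. Sliding 40 mm toward -y along the rail.

Request:
step_arm(
  targets=[
    [0.06, -0.4, 0, 0, 0, 0, 0.1],
    [0.07, -0.5, 0, 0, 0, 0, 0.1],
    [0.08, -0.5, 0, 0, 0, 0, 0.1],
    [0.07, -0.5, 0, 0, 0, 0, 0.1],
    [0.07, -0.5, 0, 0, 0, 0, 0.1],
  ],
)

```text
time: 17.63
position: [0.6276, -0.0515, 0.0867]
tool_rot: [-2.051, -2.379, -0.0]
ft_force: [2.1, 2.7, -9.5]
grip_width: 0.285
grip_force: 50.0
```

Request:
step_arm(
  targets=[
    [0.07, -0.5, 0, 0, 0, 0, 0.1],
    [0.07, -0.5, 0, 0, 0, 0, 0.1],
    [0.06, -0.4, 0, 0, 0, 0, 0.1],
    [0.03, -0.16, 0, 0, 0, 0, 0.1],
    [0, 0, 0, 0, 0, 0, 0.1],
  ],
)

```text
time: 18.05
position: [0.6301, -0.0683, 0.0868]
tool_rot: [2.053, 2.377, -0.001]
ft_force: [2.5, 0.3, -8.6]
grip_width: 0.286
grip_force: 50.0
```

Request:
step_arm(
  targets=[
    [0, 0, 0, 0, 0, 0, 0.1],
    [0, 0, 0, 0, 0, 0, 0.1],
    [0, 0, 0, 0, 0, 0, 0.1],
    [0, 0, 0, 0, 0, 0, 0.1],
    [0, 0, 0, 0, 0, 0, 0.1],
  ],
)

```text
time: 18.47
position: [0.6301, -0.0678, 0.0869]
tool_rot: [2.052, 2.377, -0.001]
ft_force: [3.0, -2.5, -8.5]
grip_width: 0.287
grip_force: 50.0
```

```bash
python3 - <<'E'
from h import *
im,d,c=look('w7')
p=ctrl.get_state()['position']; print('slid',(p-np.array([.6241,-.0272,.0722])),'along',np.dot((p-np.array([.6241,-.0272,.0722]))[:2],[.145,-.989]))
E
```

```text
t 18.5167 tcp [ 0.63   -0.0677  0.0869] tooly yaw 8.40870461137531 tilt [ 0.0003 -0.001 ] F [ 3.6489 -2.9082 -9.0518] w 0.28830088732167414 50.00010570511222
slid [ 0.0059 -0.0405  0.0147] along 0.04087300621487427
```

Request:
step_arm(
  targets=[
    [-0.01, 0.07, 0, 0, 0, 0, 0.1],
    [0, 0, -0.2, 0, 0, 0, 0.1],
    [0, 0, -0.2, 0, 0, 0, 0.1],
    [0, 0, -0.3, 0, 0, 0, 0.1],
    [0, 0, 0, 0, 0, 0, 0.1],
  ],
)

```text
time: 18.93
position: [0.6298, -0.0661, 0.0793]
tool_rot: [-2.052, -2.379, 0.0]
ft_force: [3.0, -1.5, -8.2]
grip_width: 0.288
grip_force: 50.0
```

Request:
step_arm(
  targets=[
    [0, 0, -0.2, 0, 0, 0, 0.1],
    [0, 0, -0.2, 0, 0, 0, 0.1],
    [0, 0, 0, 0, 0, 0, 0.1],
    [0, 0, 0, 0, 0, 0, 0.1],
    [0, 0, 0, 0, 0, 0, 0.1],
  ],
)

```text
time: 19.35
position: [0.6298, -0.0661, 0.0759]
tool_rot: [-2.052, -2.379, 0.0]
ft_force: [2.0, -1.5, -6.9]
grip_width: 0.285
grip_force: 50.0
```

The knob is at 3.7 mm lift, below the 10 mm of the rail top, so the pin is in the hole. Lowering the rest.

Request:
step_arm(
  targets=[
    [0, 0, -0.2, 0, 0, 0, 0.1],
    [0, 0, -0.15, 0, 0, 0, 0.1],
    [0, 0, 0, 0, 0, 0, 0.1],
    [0, 0, 0, 0, 0, 0, 0.1],
    [0, 0, 0, 0, 0, 0, 0.1],
  ],
)

```text
time: 19.77
position: [0.6298, -0.0661, 0.0723]
tool_rot: [2.052, 2.379, 0.0]
ft_force: [1.4, -3.1, -6.9]
grip_width: 0.289
grip_force: 50.0
```

Request:
step_arm(
  targets=[
    [0, 0, -0.1, 0, 0, 0, 0.1],
    [0, 0, 0, 0, 0, 0, 0.1],
    [0, 0, 0, 0, 0, 0, 0.1],
    [0, 0, 0, 0, 0, 0, 0.1],
    [0, 0, 0, 0, 0, 0, 0.1],
  ],
)

```text
time: 20.18
position: [0.6299, -0.0661, 0.0722]
tool_rot: [2.052, 2.379, -0.0]
ft_force: [-3.4, -1.0, 4.4]
grip_width: 0.286
grip_force: 50.0
```

Request:
step_arm(
  targets=[
    [0, 0, -0.05, 0, 0, 0, 0.1],
    [0, 0, 0, 0, 0, 0, 0.1],
    [0, 0, 0, 0, 0, 0, 0.1],
    [0, 0, 0, 0, 0, 0, 0.1],
    [0, 0, 0, 0, 0, 0, 0.1],
  ],
)

```text
time: 20.6
position: [0.6299, -0.0661, 0.0721]
tool_rot: [2.052, 2.378, -0.0]
ft_force: [-4.6, -1.1, 7.7]
grip_width: 0.281
grip_force: 50.0
```

```bash
python3 - <<'E'
from h import *
im,d,c=look('w8'); snap('scene','s8')
i=cv2.imread('pics/w8.png'); j=cv2.imread('pics/s8.png')
cv2.imwrite('pics/crop8.png',np.hstack([cv2.resize(i,(400,300)),cv2.resize(j[150:360,180:460],(400,300))]))
E
```

```text
t 20.65 tcp [ 0.63   -0.0661  0.0721] tooly yaw 8.43970029021523 tilt [ 0.0003 -0.0005] F [-4.6628 -1.9577  7.3789] w 0.2880311352554959 50.00059305690229
```

View pics/crop8.png

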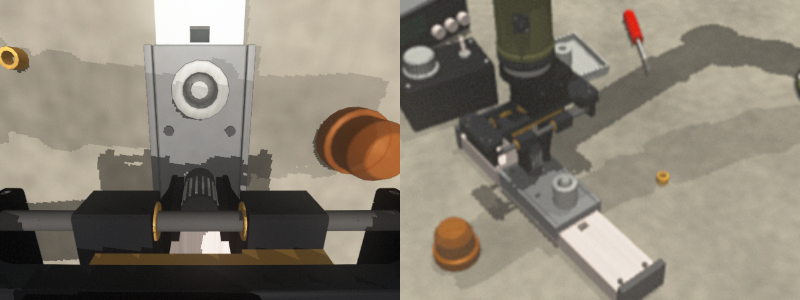

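The last picture shows the sleeve still down on its pin, at wrist pixel (320,144). The carriage has moved one hole toward the box, the knob is gripped, and the other things are undisturbed.

```bash
python3 -c "
from bench import ctrl
print(ctrl.close_job())"
```

```text
the job is handed in; nothing more can be done
None
```

The job is handed in at about 21 s of the 61 s: sleeve_a is down on the gauge pin, sleeve_b is upright in the reject tray, and the carriage is one hole toward the test box with its plunger pin fully home and the knob still gripped; the verdict itself was not shown.

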